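Load a piece under the spring clip of a marking-out jig

TASK

Load the brown wooden piece that lies in the channel of the marking-out jig: with one fingertip press and hold down the red thumb tab so that the spring clip's jaw is up, and with the other fingertip push the piece along the channel, beneath the raised jaw, until its end is against the aluminium stop; only then let the clip come down on it and move clear. The piece is only pushed, never picked up or tipped, and the other things on the bench stay where they are.

Things in the scene. Friction and masses are not known exactly. Their poses are not given: they have to be found in the camera images.
- jig: Marking-out jig fixed to the bench, plywood base 150 x 240 x 18 mm. Origin: centre of its underside, z up, y = feed direction. Channel along y, centred at x +35: white bed 43 wide, top 24 above the bench, y -115 to 70, between dark rails 8 wide with tops 28 above the bench; closed at y 70 by an aluminium stop (59 x 20, top at 42). Spring clip on the channel's -x side, at y 56. All mm.
- stop_face (a point): Point on the stop face against which the piece must end: middle of the channel, half the piece's thickness up (jig x 35, y 70, z 30 mm). Axes as the jig's.
- clip (a joint): Angle (rad) of the clip, a sprung see-saw lever hinged on a pin along jig y at jig x -1, z 38 mm. 0 = at rest, jaw down; 0.38 = tab fully down and level, jaw up. At mid-tab 2.6 N starts it, 8 N holds it fully down; it springs back. Jaw above the bed: 7 mm at 0, 12 mm (the piece's thickness) at 0.18, 13.5 mm at 0.235, 17.5 mm at 0.38. The piece cannot force it up.
- tab (a point): Middle of the top face of the red thumb tab, a plate 32 (jig x) by 80 (jig y) by 4 mm at jig x -36, y 56 (y 16 to 96); press it anywhere along y. At rest 42 mm above the bench, rising towards -x by 0.38 rad; fully pressed 29 mm above the bench and level: a second fingertip at that height meets the end of the piece (24 to 36 mm above the bench) and clears the rails. Moves with the clip.
- jaw (a point): Middle of the underside of the black jaw pad, 16 mm long along jig y (y 48 to 64 mm), over the channel at jig x 26 mm. Moves with the clip.
- piece: The piece to load: flat brown wooden block 40 (its x) by 60 (its y) by 12 mm thick, about 25 g, loose, flat on the bed between the rails with its y along the channel, 3 mm of play across. At the start its leading end is 5 to 19 mm short of the jaw. Origin: centre of its underside, 24 mm above the bench.
- piece_center (a point): Centre of the piece, half-way up.
- piece_end (a point): Middle of the piece's leading end (its +y end), half-way up. The end to push is 60 mm behind it.
- glue: Bystander: white glue bottle with a red cap, 54 mm across and 150 mm tall, standing upright. Origin: centre of its underside.
- square: Bystander: try square lying flat, dark wooden stock 22 x 85 x 16 mm and steel blade reaching 119 mm along its +x. Origin: under the middle of the stock.
- spare: Bystander: a second block, dark, 40 x 60 x 12 mm, lying on the bench outside the jig. Origin: centre of its underside.
- sander: Bystander: cork sanding block 55 x 85 x 28 mm. Origin: centre of its underside.
Things that resemble listed ones, but are neither listed nor needed, are in the scene too. What is shaped like the piece but blue or pink is not meant.

How it is judged:
By the outcome, as a careful person would: the job done as asked, in the order asked, and still so for the second after the job is handed in, with the robot touching nothing.
It also fails if it takes over 48 s, if anything falls off the work surface, if the arm or the gripper's body presses on something with over 40 N, if the wrist force passes 120 N, or if a joint passes its speed limit or range.

ROBOT

A 6-joint arm with a two-finger parallel gripper is mounted at the origin on the work surface. World frame = base frame: x ahead of the robot, y to its left, z up, the work surface at z = 0. Lengths are in mm, angles in rad, forces in N, time in s.
With the tool pointing down it reaches from about 350 to 975 mm from the base axis. Payload 7.1 kg.
Tool frame: the origin (TCP) lies at the very end of the fingers, on their centre line; the grasp point (between the pads) lies 19 mm behind it; z points along the fingers, y is the direction in which the jaws open and shut (so a half turn about z gives the same grasp; the last joint's range is limited). The gripper opens to 88 mm and grips with 3 to 60 N. Pads are 20 mm wide; open, the fingers measure 115 mm over their backs; the gripper's body (75 mm by 178 mm) begins 61 mm behind the grasp point.
Start: joints at [1.154, 0.423, 1.63, -0, 1.089, -0.019], TCP at [242.087, 576.193, 222.675] pointing down, gripper open.
Joint ranges: [-3, 3], [-0.9, 2.11], [0.09, 2.58], [-1.31, 4.45], [0.11, 2.69], [-2.54, 2.54]. Speed limits (rad/s): [2.39, 2.39, 3.01, 3.14, 3.14, 3.14].

INTERFACE

Orientations are given as a rotation vector (axis times angle).
In Python, from workcell import monitor, vision, order, find_in, regions_of, place_of gives the robot as it stands. The module is installed in compiled form; this text tells all that it offers.
- The arm moves only by the tool carry_out, never from a script. Its argument "targets" is a list of rows, each a list of 3 entries, a list of its own where there are three numbers: the turn, a rotation vector about the world's x, y, z in degrees, then the shift along the world's x, y, z in mm, then the finger opening in mm, from 0 to 87.8. In form: [[[rx, ry, rz], [x, y, z], hand], ...]. A call has 1 to 10 rows; each row is the pose to reach, as a shift and turn from the pose commanded when the call began; what a row does not reach only later rows make up. A row lasts 1/12 s, in which the tool goes at most 41.7 mm and 7.16 degrees, less where a joint would pass 70% of its speed; a pose out of reach is approached as far as the arm can. A call with a gripper value outside its range is refused whole. The fingers move at their own pace and stop on an object; the grip force is fixed at half the most. Time passes only in rows, so rows that repeat a pose let the fingers close. It gives the time, the measured TCP pose, the force and the opening at its end, in the units of the state.
- monitor.get_obs(): the state, without advancing time (a new reading comes with each control period).
- vision.get_image(name): name is "scene" or "top"; returns the picture (384x512x3 uint8, red, green, blue); there is no depth.
- vision.camera_model(name): a dict with "K" (3x3 intrinsics, pixels), "rvec" (rotation vector, rad) and "tvec" (3), from world to camera coordinates, as OpenCV has them. Camera axes: x right, y down, z forward; pixel columns grow to the right and rows downward; lengths in mm; the calibration is good to about 2 mm. A picture is of the moment at which its call begins. camera_model takes no time and is no camera call.
- order.close_job(): hands the job in, once; it reports no verdict.
Trained networks look in the newest picture that a camera, given by its name, has taken for a name from the list of things; names that differ only in an ending like _2 or _b are one class to them, and where a whole thing is asked for, a point or a joint stands for the part that bears it (a point fixed in the world has none). Each returns a list of dicts, best first, with "confidence" (0 to 1); they miss things now and then, are a little off and sometimes report something else, mostly with a low value. They report only what shows in the picture. A call takes as long as a camera call. They do not tell look-alikes from the thing itself.
- find_in(query, camera): "point" ([x, y, z] in mm, in the coordinates of the camera as it stood for that picture, good to about 4 mm: the middle of the surface that is visible of it).
- regions_of(query, camera): "mask" (384x512 bool, what is visible of it).
- place_of(query, camera): "point" ([x, y, z] in mm, in the coordinates of the camera as it stood for that picture, good to about 4 mm: a listed point, or the origin of a listed thing).
The state is a dict: "t": time; "qpos": joint angles; "qvel": joint speeds; "joint_torque": joint torques, N m; "ee_pos": TCP position; "orientation": TCP orientation; "ft_force": force on the tool from outside, world axes, zero at the start; "moment": the same for the moment, N m; "width": finger opening in mm.
Only numpy, scipy, OpenCV 4.12 (cv2) and the standard library are available. Lean on these libraries where they do the work, as an engineer would, in place of code of your own. Each camera call takes 0.05 s, during which the arm holds its last target.

## Working session

There is one attempt and no reset: what is moved stays moved. The work goes in short steps, Python scripts to look and compute and a tool call to move; the robot and the scene stay as the last step left them, time stands still between calls to the robot, and variables do not carry over. Pictures are saved under pics/ and viewed, and the job is handed in when it is done.

Besides the shell and the picture viewer there is one more tool, called after ">>>" by a JSON object that holds its "fn" and its "kwargs", one argument or row to a line. carry_out: Moves the arm, as the interface text tells. Its arguments: {"type":"object","properties":{"targets":{"type":"array","items":{"type":"array"}}},"required":["targets"]}

```bash
mkdir -p pics
python3 - <<'E'
from workcell import monitor, vision
import cv2
o=monitor.get_obs()
print(o)
for n in ("scene","top"):
    im=vision.get_image(n); cv2.imwrite(f"pics/{n}0.png",cv2.resize(im[:,:,::-1],(800,600),interpolation=cv2.INTER_CUBIC))
    print(n,vision.camera_model(n))
E
```

```text
{'t': 0.0, 'qpos': array([ 1.15397411e+00,  4.23835421e-01,  1.63069382e+00, -1.17525497e-05,
        1.08863033e+00, -1.90243409e-02]), 'qvel': array([-0.00112122,  0.00170891, -0.00040232, -0.00024919,  0.00028167,
        0.00062867]), 'joint_torque': array([-1.39181491e-03, -5.44626224e+01, -2.73667878e+01,  6.42508571e-02,
        2.29422312e-02, -9.15678993e-05]), 'ee_pos': array([241.88031969, 575.6784235 , 221.90359774]), 'orientation': array([-6.20674087e-01, -3.07933397e+00,  2.40638323e-03]), 'ft_force': array([ 0.2490488 ,  0.62741264, -0.21153756]), 'moment': array([0.00732236, 0.0088543 , 0.03604157]), 'width': 87.4214188824777}
scene {'K': array([[372.67233511,   0.        , 258.4449535 ],
       [  0.        , 372.67233511, 192.27073371],
       [  0.        ,   0.        ,   1.        ]]), 'rvec': array([ 1.44630852,  2.15459261, -0.87281805]), 'tvec': array([ 152.07741966, -332.95063468, 1370.27855138])}
top {'K': array([[397.55308777,   0.        , 262.38253151],
       [  0.        , 397.55308777, 195.21038313],
       [  0.        ,   0.        ,   1.        ]]), 'rvec': array([ 1.92828566, -2.22841537,  0.29911873]), 'tvec': array([142.28078932, 548.81038155, 702.40198594])}
```

View pics/scene0.png

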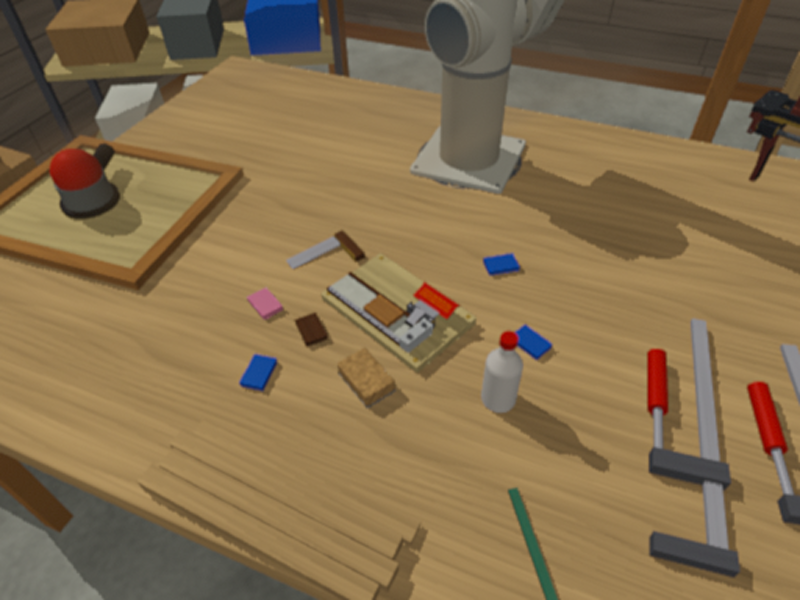

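View pics/top0.png

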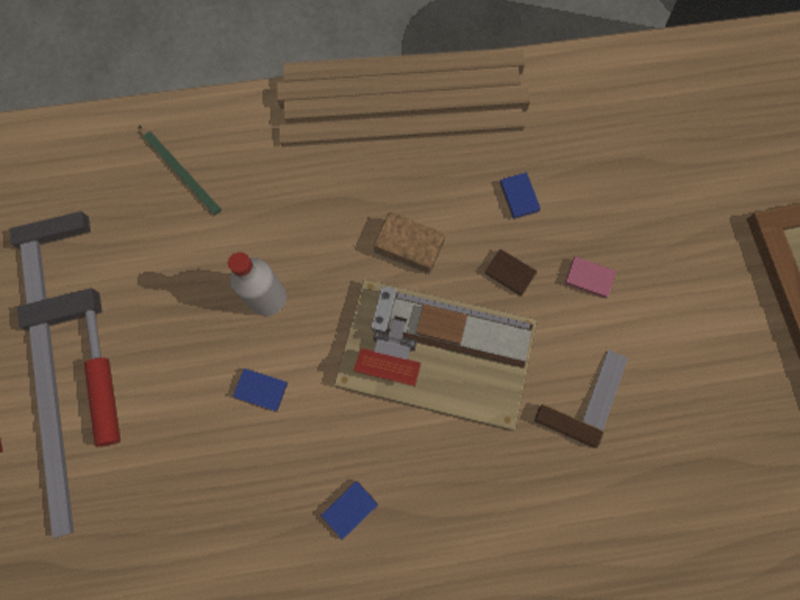

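The scene view shows the jig at about (400,310) with the piece at (384,310). In the top view the jig is at about (435,355), the red tab at (388,367), the piece at (440,325) and the stop at (383,312).

```bash
cat > h.py <<'E'
from workcell import monitor, vision, order, find_in, regions_of, place_of
import numpy as np, cv2
def cam(n):
    m=vision.camera_model(n); R=cv2.Rodrigues(m["rvec"])[0]; return m["K"],R,np.array(m["tvec"]).ravel()
def c2w(n,p):
    K,R,t=cam(n); return R.T@(np.array(p)-t)
def ray(n,uv,z):
    K,R,t=cam(n); d=R.T@np.linalg.inv(K)@np.array([uv[0],uv[1],1.]); o=-R.T@t
    return o+d*(z-o[2])/d[2]
def proj(n,P):
    K,R,t=cam(n); return cv2.projectPoints(np.array(P,float).reshape(-1,3),cv2.Rodrigues(R)[0],t,K,None)[0].reshape(-1,2)
def tri(uvs,uvt):
    P=[K@np.c_[R,t] for K,R,t in (cam("scene"),cam("top"))]
    X=cv2.triangulatePoints(P[0],P[1],np.array(uvs,float).reshape(2,1),np.array(uvt,float).reshape(2,1)).ravel(); return X[:3]/X[3]
E
python3 - <<'E'
from h import *
for n in("scene","top"):
    im=vision.get_image(n)
    np.save(f"pics/{n}.npy",im)
    c=im[150:245,195:315] if n=="scene" else im[170:285,205:350]
    cv2.imwrite(f"pics/{n}_crop.png",cv2.resize(c[:,:,::-1],None,fx=5.5,fy=5,interpolation=cv2.INTER_CUBIC) if 0 else cv2.resize(c[:,:,::-1],None,fx=5,fy=5,interpolation=cv2.INTER_CUBIC))
    for q in("jig","stop_face","tab","jaw","piece","piece_center","piece_end","glue","square","spare","sander"):
        for r in place_of(q,n)[:3]:
            print(n,q,round(r["confidence"],2),c2w(n,r["point"]).round(1))
E
```

```text
scene jig 0.84 [5.136e+02 3.740e+01 5.000e-01]
scene jig 0.32 [ 394.2 -119.8    4.3]
scene stop_face 0.78 [574.3  84.7  31.7]
scene tab 0.58 [496.4  97.8  40.6]
scene jaw 0.59 [558.4  72.8  32.4]
scene jaw 0.19 [ 393.2 -118.8    3.4]
scene piece 0.85 [ 585.3 -194.    -1.4]
scene piece 0.74 [541.4  19.2  26.9]
scene piece 0.74 [ 717.6 -118.5    6.1]
scene piece_center 0.89 [495.  272.2   6.4]
scene piece_center 0.79 [327.9 171.4   7.4]
scene piece_center 0.69 [542.2  21.5  27.4]
scene piece_end 0.84 [ 694.8 -125.     5.7]
scene piece_end 0.75 [553.8  51.1  34.3]
scene piece_end 0.73 [350.2 145.3  10.4]
scene glue 0.65 [621.1 250.8  -1.1]
scene square 0.63 [ 395.3 -120.3    2.3]
scene spare 0.59 [606.4 -82.2  -1.3]
scene sander 0.69 [668.2  51.    2.7]
top jig 0.59 [513.2  36.4   3. ]
top stop_face 0.63 [568.3  91.1  28.7]
top tab 0.65 [496.5  99.   44.1]
top jaw 0.92 [556.5  80.2  30.9]
top piece 0.97 [545.  22.  25.]
top piece 0.94 [ 587.8 -192.7   -2.2]
top piece 0.91 [496.1 270.3  -3.8]
top piece_center 0.91 [498.3 270.4   7.2]
top piece_center 0.78 [546.7  23.2  30.3]
top piece_center 0.77 [323.9 169.7   5.4]
top piece_end 0.92 [558.9  49.   31.1]
top piece_end 0.84 [347.  149.7   3.1]
top piece_end 0.67 [ 602.2 -165.6    6.3]
top glue 0.93 [619.3 249.3   1.1]
top glue 0.51 [ 390.2 -114.8    3.6]
top square 0.59 [ 392.3 -114.3   -1.8]
top spare 0.7 [611.9 -81.5  -4. ]
top sander 0.83 [669.   46.   -6.2]
```

View pics/top_crop.png

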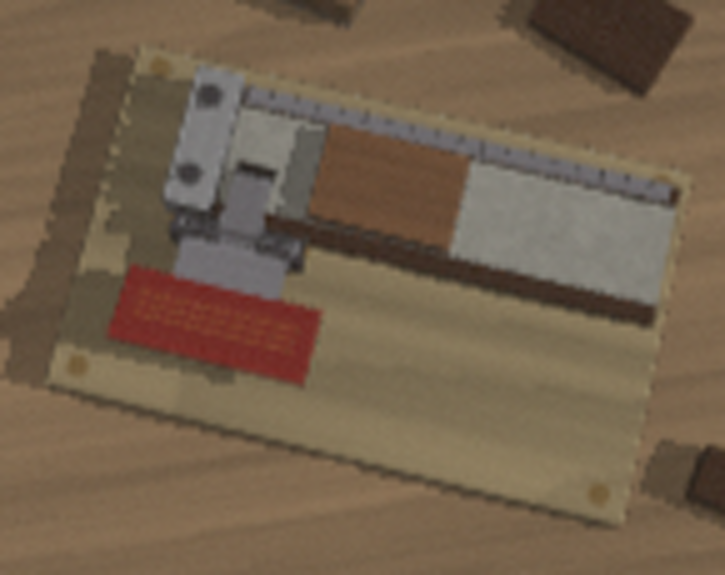

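View pics/scene_crop.png

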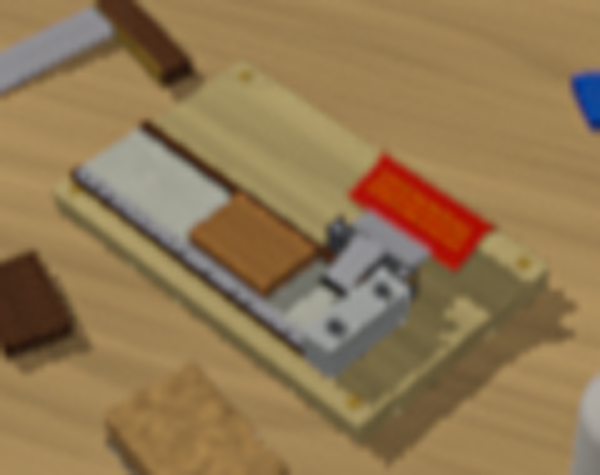

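```bash
cat > fit.py <<'E'
from h import *
from scipy.optimize import least_squares
J=np.array([[75,120,18],[75,-120,18],[-75,-120,18],[-75,120,18]],float)
f=lambda a,o:(np.array(a,float)+.5)/5-.5+np.array(o)
T=f([[143,47],[690,177],[622,524],[50,387]],(205,170))
S=f([[352,425],[57,190],[243,65],[545,268]],(195,150))
def W(p,P):
    c,s=np.cos(p[2]),np.sin(p[2]); R=np.array([[c,-s,0],[s,c,0],[0,0,1]]); return P@R.T+np.array([p[0],p[1],p[3] if len(p)>3 else 0])
def res(p,which):
    r=[]
    if 't' in which:r.append(proj("top",W(p,J))-T)
    if 's' in which:r.append(proj("scene",W(p,J))-S)
    return np.concatenate(r).ravel()
E
python3 - <<'E'
from fit import *
for w,p0 in(('t',[513,37,0]),('s',[513,37,0]),('ts',[513,37,0]),('ts',[513,37,0,0])):
    r=least_squares(res,p0,args=(w,)); print(w,r.x.round(4),np.abs(r.fun).max().round(2), r.fun.round(1))
p=r.x[:3]
for n,P in dict(stop=[35,70,30],jaw=[26,56,31],tab=[-36,56,42]).items(): print(n,W(p,np.array([P],float)).round(1))
# triangulate jig features from 2 views
for n,a,b in(("A",(0),(0)),):
    for i in range(4): print(tri(S[i],T[i]).round(1), W(p,J[i:i+1]).round(1))
def inv(X):
    c,s=np.cos(p[2]),np.sin(p[2]); return np.array([[c,s],[-s,c]])@(X[:2]-p[:2])
# piece corners top face z=36 in top: crop
for uv in((328,125),(473,157),(450,249),(312,207)):
    X=ray("top",f([uv],(205,170))[0],36); print("piece top",X.round(1),inv(X).round(1))
for uv in((240,195),(325,245),(268,292),(190,238)):
    X=ray("scene",f([uv],(195,150))[0],36); print("piece scene",X.round(1),inv(X).round(1))
for uv in ((130,265),(320,311),(302,385),(108,337)):
    X=ray("top",f([uv],(205,170))[0],44); print("tab top",X.round(1),inv(X).round(1))
E
```

```text
t [ 5.103836e+02  3.428640e+01 -3.823000e-01] 1.0 [-0.7 -0.4  1.  -0.7  0.7  0.9 -1.  -0.1]
s [ 5.113907e+02  3.300290e+01 -3.961000e-01] 1.49 [ 0.3  0.7 -1.5 -0.5  0.2 -1.   0.9  0.2]
ts [ 5.107436e+02  3.378250e+01 -3.867000e-01] 1.31 [-0.3 -0.8  1.3 -0.6  0.7  0.9 -0.9 -0.6  1.2  0.5 -1.3 -0.3  0.1 -1.
  1.3 -0.3]
ts [ 5.105431e+02  3.344460e+01 -3.863000e-01 -2.785600e+00] 1.25 [-0.  -0.3  1.2 -0.2  0.7  1.1 -0.5 -0.3  1.1  1.1 -1.2  0.4  0.  -0.4
  1.1  0.3]
stop [[569.3  85.1  30. ]]
jaw [[555.7  75.5  31. ]]
tab [[498.3  98.9  42. ]]
[624.3 114.8  17.4] [[625.2 116.3  18. ]]
[ 534.1 -102.6   17.4] [[ 534.8 -106.    18. ]]
[398.1 -48.4  16. ] [[395.9 -49.5  18. ]]
[485.9 170.8  15.1] [[486.3 172.9  18. ]]
piece top [573.2  44.5  36. ] [53.9 33.8]
piece top [551.2 -12.3  36. ] [ 54.9 -27. ]
piece top [514.6   3.4  36. ] [ 15.1 -26.3]
piece top [539.9  56.   36. ] [18.7 32. ]
piece scene [515.5   3.4  36. ] [ 16. -26.]
piece scene [532.5  60.6  36. ] [10.1 33.4]
piece scene [574.2  45.8  36. ] [54.3 35.4]
piece scene [554.7  -8.3  36. ] [ 56.6 -22.1]
tab top [525.  131.8  44. ] [-23.7  96.6]
tab top [495.7  59.4  44. ] [-23.6  18.5]
tab top [467.6  70.8  44. ] [-53.9  18.4]
tab top [497.4 144.   44. ] [-53.8  97.5]
```

Run:
```python
from fit import *
from scipy.spatial.transform import Rotation as Ro
o=monitor.get_obs(); R=Ro.from_rotvec(o["orientation"]).as_matrix(); print(R.round(3))
a=np.degrees(np.arctan2(R[1,1],R[0,1])); print("tool y ang",a)
p=[510.7,34,-.387]
for t in(112.8,-67.2): print("turn",(t-a+180)%360-180)
for y in(-9.5,30.5):
  c=W(p,np.array([[-2.5,y,0]]))[0]; print(c, c-o["ee_pos"])
print("feed dir",[-np.sin(p[2]),np.cos(p[2])])
```

```text
[[-0.922  0.387 -0.   ]
 [ 0.387  0.922 -0.   ]
 [ 0.    -0.    -1.   ]]
tool y ang 67.20786270940037
turn 45.592137290599624
turn -134.40786270940038
[504.79947252  26.14609807   0.        ] [ 262.74825744 -550.05781849 -222.66483501]
[519.89595178  63.18791652   0.        ] [ 277.84473669 -513.01600003 -222.66483501]
feed dir [np.float64(0.3774119812590935), np.float64(0.9260454613041876)]
```

>>> {"fn": "carry_out", "kwargs": {
  "targets": [
    [[0, 0, 4.6], [26.3, -55, 0], 87.5],
    [[0, 0, 9.1], [52.5, -110, 0], 87.5],
    [[0, 0, 13.7], [78.8, -165, 0], 87.5],
    [[0, 0, 18.2], [105.1, -220, 0], 87.5],
    [[0, 0, 22.8], [131.4, -275, 0], 87.5],
    [[0, 0, 27.4], [157.6, -330, 0], 87.5],
    [[0, 0, 31.9], [183.9, -385, 0], 87.5],
    [[0, 0, 36.5], [210.2, -440, 0], 87.5],
    [[0, 0, 41], [236.4, -495, 0], 87.5],
    [[0, 0, 45.6], [262.7, -550, 0], 87.5]
  ]
}}

```text
t: 2.13
ee_pos: [422.2, 198.4, 223.0]
orientation: [-0.627, 3.077, 0.0]
ft_force: [0.1, 1.1, -0.5]
width: 87.3
```

Run:
```python
from h import *
o=monitor.get_obs(); print(o["ee_pos"],o["orientation"],o["qpos"])
```

```text
[422.23260385 198.37561286 223.01181804] [-6.27436995e-01  3.07748870e+00  2.46087672e-04] [ 4.13716238e-01  1.87850088e-01  1.96950781e+00 -1.73353134e-05
  9.83425216e-01 -1.55931667e+00]
```

>>> {"fn": "carry_out", "kwargs": {
  "targets": [
    [[0, 0, 0], [0, 0, 0], 87.5],
    [[0, 0, 0], [0, 0, 0], 87.5],
    [[0, 0, 0], [0, 0, 0], 87.5]
  ]
}}

```text
t: 2.38
ee_pos: [421.8, 200.2, 222.8]
orientation: [-0.618, 3.08, 0.001]
ft_force: [-0.5, 0.5, -0.1]
width: 87.7
```

>>> {"fn": "carry_out", "kwargs": {
  "targets": [
    [[0, 0, 0], [14, -29, 0], 87.5],
    [[0, 0, 0], [28, -58, 0], 87.5],
    [[0, 0, 0], [42, -87, -15], 87.5],
    [[0, 0, 0], [55, -116, -40], 87.5],
    [[0, 0, 0], [69, -145, -70], 87.5],
    [[0, 0, 0], [83, -174, -100], 87.5],
    [[0, 0, 0], [83, -174, -130], 87.5],
    [[0, 0, 0], [83, -174, -145], 87.5],
    [[0, 0, 0], [83, -174, -145], 87.5],
    [[0, 0, 0], [83, -174, -145], 87.5]
  ]
}}

```text
t: 3.22
ee_pos: [504.1, 27.6, 77.1]
orientation: [0.623, -3.077, -0.001]
ft_force: [0.2, 0.2, -0.3]
width: 87.5
```

```bash
cat > snap.py <<'E'
import sys
from h import *
k=sys.argv[1]
o=monitor.get_obs(); print(o["t"],o["ee_pos"].round(1),o["orientation"].round(3),o["ft_force"].round(1),o["qpos"].round(2))
ims=[]
for n in("top","scene"):
    im=vision.get_image(n)
    c=im[150:245,195:315] if n=="scene" else im[170:285,205:350]
    ims.append(cv2.resize(c[:,:,::-1],(600,475) if n=="scene" else (725,575),interpolation=cv2.INTER_CUBIC)); cv2.imwrite(f"pics/{n}_{k}.png",ims[-1])
E
python3 snap.py a
```

```text
3.2167 [504.1  27.6  77.1] [ 6.230e-01 -3.077e+00 -1.000e-03] [ 0.2  0.2 -0.3] [ 0.03  0.48  1.98  0.    0.68 -1.94]
```

View pics/top_a.png

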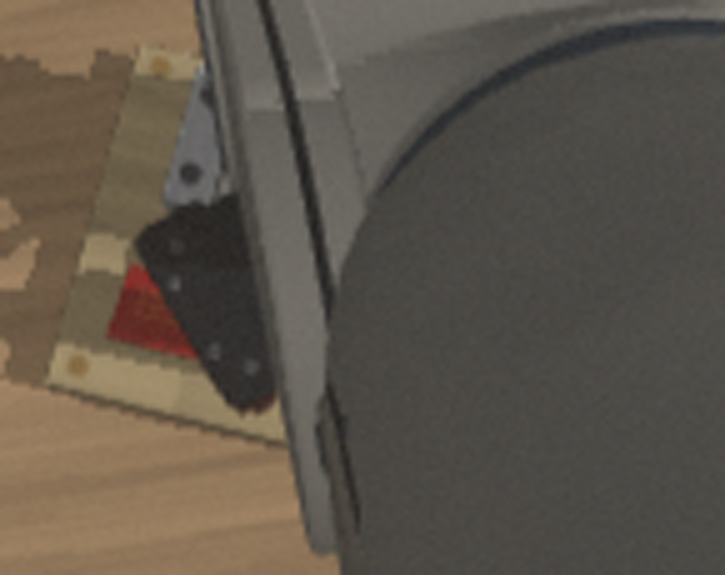

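View pics/scene_a.png

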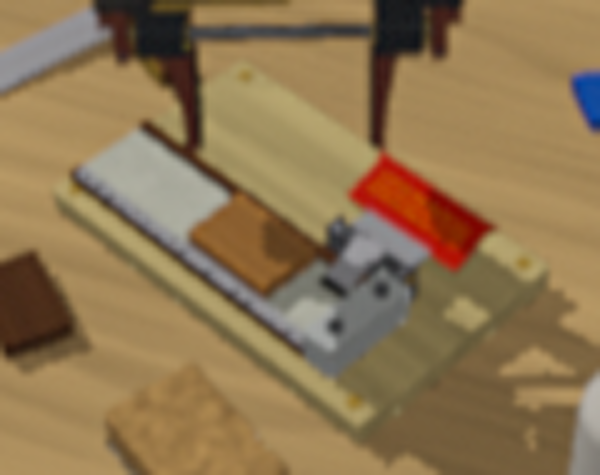

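The scene view shows both fingertips above the jig: one at about (195,148), which goes to the channel, and one at about (377,148), near the tab end. The top view is mostly blocked by the arm.

Run:
```python
from fit import *
p=[510.7,34,-.387]
o=monitor.get_obs();e=o["ee_pos"]
a=np.radians(112.8);d=np.array([np.cos(a),np.sin(a),0])
def inv(X):
    c,s=np.cos(p[2]),np.sin(p[2]); return np.array([[c,s],[-s,c]])@(X[:2]-np.array(p[:2]))
for s in(44,50.5,57.5,-44,-50.5,-57.5):
    P=e+s*d; u=proj("scene",P)[0]; print(s,P.round(1),"jig",inv(P).round(1),"crop",(((u-[195,150])+.5)*5-.5).round(0), "down at29:",(((proj("scene",P*[1,1,0]+[0,0,29])[0]-[195,150])+.5)*5-.5).round(0))
```

```text
44 [488.4  68.1  78.7] jig [-33.5  23.1] crop [369. 137.] down at29: [368. 202.]
50.5 [485.9  74.1  78.7] jig [-38.1  27.7] crop [381. 137.] down at29: [380. 202.]
57.5 [483.2  80.5  78.7] jig [-43.   32.7] crop [394. 137.] down at29: [393. 202.]
-44 [522.5 -13.   78.7] jig [ 28.7 -39.1] crop [203. 139.] down at29: [208. 204.]
-50.5 [525.  -19.   78.7] jig [ 33.3 -43.7] crop [190. 139.] down at29: [196. 205.]
-57.5 [527.8 -25.5  78.7] jig [ 38.2 -48.7] crop [177. 140.] down at29: [183. 205.]
```

>>> {"fn": "carry_out", "kwargs": {
  "targets": [
    [[0, 0, 0], [0.5, -1.5, -15], 87.5],
    [[0, 0, 0], [0.5, -1.5, -25], 87.5],
    [[0, 0, 0], [0.5, -1.5, -32], 87.5],
    [[0, 0, 0], [0.5, -1.5, -36], 87.5],
    [[0, 0, 0], [0.5, -1.5, -39], 87.5],
    [[0, 0, 0], [0.5, -1.5, -41], 87.5],
    [[0, 0, 0], [0.5, -1.5, -41], 87.5]
  ]
}}

```text
t: 3.9
ee_pos: [505.3, 24.9, 36.8]
orientation: [-0.621, 3.079, 0.0]
ft_force: [-0.8, 0.6, 4.5]
width: 87.1
```

```bash
python3 snap.py b
```

```text
3.9 [505.3  24.9  36.8] [-0.621  3.079  0.   ] [-0.8  0.6  4.5] [ 0.03  0.56  1.99  0.    0.6  -1.94]
```

View pics/scene_b.png

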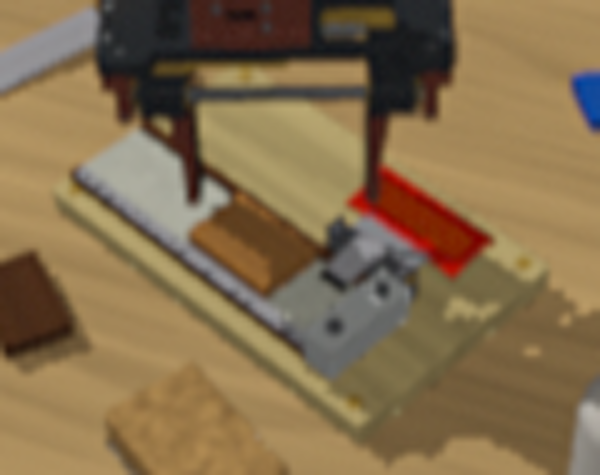

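The tab finger, at about (373,200), is pushing the tab down with 4.5 N. The other fingertip, at about (193,203), is in the channel just behind the piece.

>>> {"fn": "carry_out", "kwargs": {
  "targets": [
    [[0, 0, 0], [0, 0, -2], 87.5],
    [[0, 0, 0], [0, 0, -4], 87.5],
    [[0, 0, 0], [0, 0, -6], 87.5],
    [[0, 0, 0], [0, 0, -7], 87.5],
    [[0, 0, 0], [0, 0, -7], 87.5]
  ]
}}

```text
t: 4.42
ee_pos: [506.0, 24.6, 29.8]
orientation: [-0.621, 3.078, -0.001]
ft_force: [0.7, -0.8, 7.1]
width: 87.8
```

```bash
python3 snap.py c
```

```text
4.4167 [506.   24.6  29.8] [-6.210e-01  3.078e+00 -1.000e-03] [ 0.7 -0.8  7.1] [ 0.03  0.57  1.99 -0.    0.58 -1.94]
```

View pics/scene_c.png

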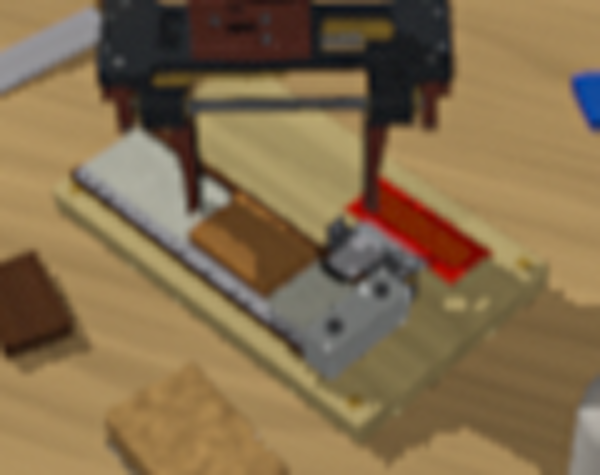

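The tab is pressed almost level (7.1 N) and the jaw is up. I'll push now.

>>> {"fn": "carry_out", "kwargs": {
  "targets": [
    [[0, 0, 0], [1.1, 2.8, -0.5], 87.5],
    [[0, 0, 0], [2.3, 5.6, -0.5], 87.5],
    [[0, 0, 0], [3.4, 8.3, -0.5], 87.5],
    [[0, 0, 0], [4.5, 11.1, -0.5], 87.5],
    [[0, 0, 0], [5.7, 13.9, -0.5], 87.5],
    [[0, 0, 0], [6.8, 16.7, -0.5], 87.5],
    [[0, 0, 0], [7.9, 19.4, -0.5], 87.5],
    [[0, 0, 0], [9.1, 22.2, -0.5], 87.5],
    [[0, 0, 0], [10.2, 25, -0.5], 87.5],
    [[0, 0, 0], [11.3, 27.8, -0.5], 87.5]
  ]
}}

```text
t: 5.35
ee_pos: [516.1, 51.8, 29.3]
orientation: [0.622, -3.078, 0.001]
ft_force: [-1.3, -5.7, 7.2]
width: 87.5
```

```bash
python3 snap.py d
```

```text
5.35 [516.1  51.8  29.3] [ 6.220e-01 -3.078e+00  1.000e-03] [-1.3 -5.7  7.2] [ 0.08  0.58  1.96 -0.    0.6  -1.89]
```

View pics/scene_d.png

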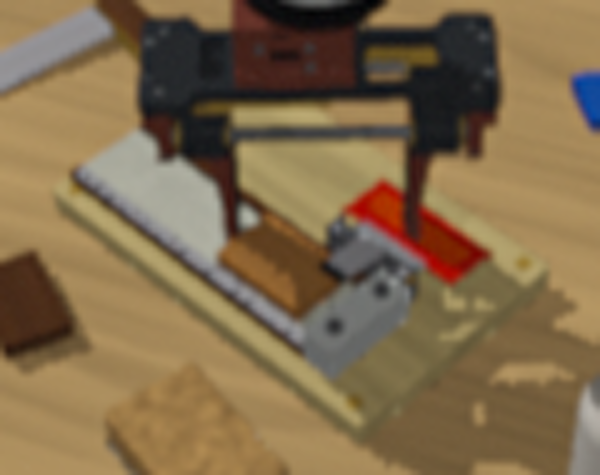

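The piece moves with the finger, and its leading end is now under the jaw. I'll continue carefully.

>>> {"fn": "carry_out", "kwargs": {
  "targets": [
    [[0, 0, 0], [0.8, 1.9, 0], 87.5],
    [[0, 0, 0], [1.5, 3.7, 0], 87.5],
    [[0, 0, 0], [2.3, 5.6, 0], 87.5],
    [[0, 0, 0], [3, 7.4, 0], 87.5],
    [[0, 0, 0], [3.8, 9.3, 0], 87.5],
    [[0, 0, 0], [4.3, 10.6, 0], 87.5],
    [[0, 0, 0], [4.3, 10.6, 0], 87.5]
  ]
}}

```text
t: 6.03
ee_pos: [520.5, 62.5, 29.3]
orientation: [0.622, -3.079, 0.001]
ft_force: [-2.0, -4.8, 8.0]
width: 87.6
```

>>> {"fn": "carry_out", "kwargs": {
  "targets": [
    [[0, 0, 0], [0.4, 0.9, 0], 87.5],
    [[0, 0, 0], [0.4, 0.9, 0], 87.5]
  ]
}}

```text
t: 6.2
ee_pos: [520.8, 63.2, 29.3]
orientation: [0.622, -3.078, 0.001]
ft_force: [-1.8, -4.9, 9.1]
width: 87.4
```

>>> {"fn": "carry_out", "kwargs": {
  "targets": [
    [[0, 0, 0], [0.4, 0.9, 0], 87.5],
    [[0, 0, 0], [0.4, 0.9, 0], 87.5]
  ]
}}

```text
t: 6.37
ee_pos: [521.1, 64.1, 29.3]
orientation: [0.622, -3.078, 0.001]
ft_force: [-3.0, -4.9, 7.2]
width: 87.6
```

```bash
python3 snap.py e
```

```text
6.3667 [521.1  64.1  29.3] [ 6.220e-01 -3.078e+00  1.000e-03] [-3.  -4.9  7.2] [ 0.1   0.59  1.95 -0.    0.61 -1.87]
```

View pics/scene_e.png

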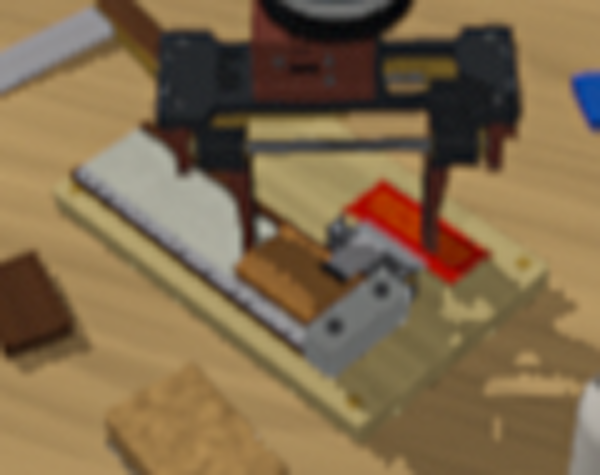

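>>> {"fn": "carry_out", "kwargs": {
  "targets": [
    [[0, 0, 0], [0.4, 0.9, 0], 87.5],
    [[0, 0, 0], [0.4, 0.9, 0], 87.5]
  ]
}}

```text
t: 6.63
ee_pos: [521.5, 65.0, 29.3]
orientation: [0.622, -3.078, 0.001]
ft_force: [-1.5, -4.5, 7.8]
width: 87.3
```

>>> {"fn": "carry_out", "kwargs": {
  "targets": [
    [[0, 0, 0], [0.4, 0.9, 0], 87.5],
    [[0, 0, 0], [0.4, 0.9, 0], 87.5]
  ]
}}

```text
t: 6.8
ee_pos: [521.9, 65.9, 29.3]
orientation: [0.622, -3.078, 0.001]
ft_force: [-2.1, -5.3, 8.5]
width: 87.6
```

>>> {"fn": "carry_out", "kwargs": {
  "targets": [
    [[0, 0, 0], [0.4, 0.9, 0], 87.5],
    [[0, 0, 0], [0.4, 0.9, 0], 87.5]
  ]
}}

```text
t: 6.97
ee_pos: [522.1, 66.7, 29.2]
orientation: [0.622, -3.078, 0.002]
ft_force: [-1.5, -5.9, 8.3]
width: 87.6
```

>>> {"fn": "carry_out", "kwargs": {
  "targets": [
    [[0, 0, 0], [0.4, 0.9, 0], 87.5],
    [[0, 0, 0], [0.4, 0.9, 0], 87.5]
  ]
}}

```text
t: 7.13
ee_pos: [522.2, 67.1, 29.2]
orientation: [0.621, -3.077, 0.002]
ft_force: [-2.7, -9.1, 10.2]
width: 87.5
```

>>> {"fn": "carry_out", "kwargs": {
  "targets": [
    [[0, 0, 0], [0.4, 0.9, 0], 87.5],
    [[0, 0, 0], [0.4, 0.9, 0], 87.5]
  ]
}}

```text
t: 7.3
ee_pos: [522.1, 67.5, 29.2]
orientation: [0.62, -3.076, 0.003]
ft_force: [-4.5, -12.6, 11.6]
width: 87.6
```

```bash
python3 snap.py f
```

```text
7.3 [522.1  67.5  29.2] [ 6.200e-01 -3.076e+00  3.000e-03] [ -4.5 -12.6  11.6] [ 0.11  0.59  1.94 -0.    0.61 -1.86]
```

View pics/scene_f.png

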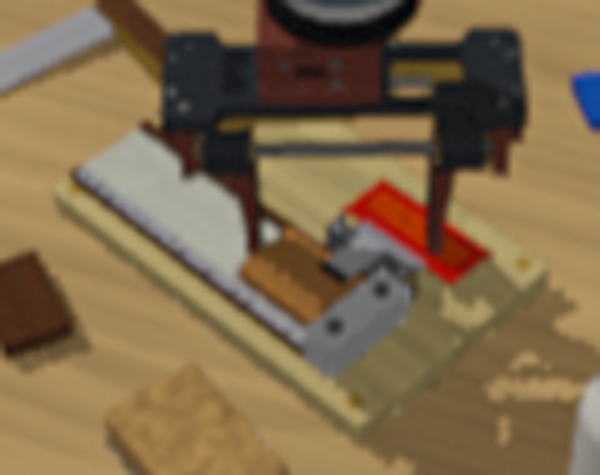

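View pics/top_f.png

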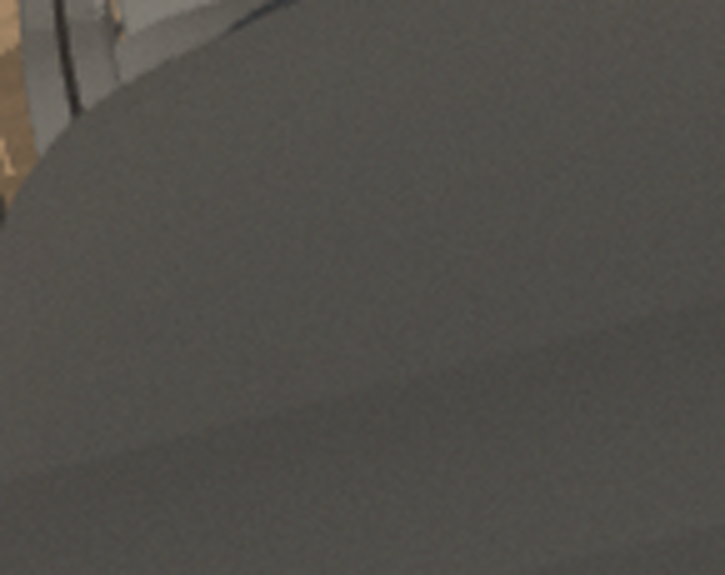

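The push force jumped from 5 to 13 N over the last two 1 mm steps, right where the stop was expected, so the piece is against it. I'll back off slightly with the tab still held down, then look.

>>> {"fn": "carry_out", "kwargs": {
  "targets": [
    [[0, 0, 0], [-0.4, -0.9, 0], 87.5],
    [[0, 0, 0], [-0.8, -1.9, 0], 87.5],
    [[0, 0, 0], [-1.5, -3.7, 0], 87.5],
    [[0, 0, 0], [-1.9, -4.6, 0], 87.5],
    [[0, 0, 0], [-1.9, -4.6, 0], 87.5]
  ]
}}

```text
t: 7.82
ee_pos: [522.3, 65.1, 29.5]
orientation: [-0.62, 3.078, 0.001]
ft_force: [0.4, 3.2, 7.1]
width: 87.3
```

```bash
python3 snap.py g
```

```text
7.8167 [522.3  65.1  29.5] [-6.200e-01  3.078e+00  1.000e-03] [0.4 3.2 7.1] [ 0.1   0.59  1.95  0.    0.61 -1.87]
```

View pics/scene_g.png

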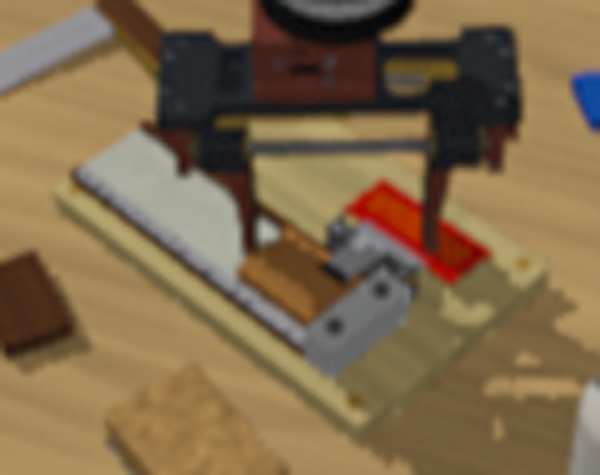

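The piece stayed at the stop and the finger is free of it. Now I'll raise the tool so the clip comes down.

>>> {"fn": "carry_out", "kwargs": {
  "targets": [
    [[0, 0, 0], [0, 0, 2], 87.5],
    [[0, 0, 0], [0, 0, 4], 87.5],
    [[0, 0, 0], [0, 0, 6], 87.5],
    [[0, 0, 0], [0, 0, 8], 87.5],
    [[0, 0, 0], [0, 0, 10], 87.5],
    [[0, 0, 0], [0, 0, 15], 87.5],
    [[0, 0, 0], [0, 0, 25], 87.5],
    [[0, 0, 0], [0, 0, 45], 87.5],
    [[0, 0, 0], [0, 0, 75], 87.5],
    [[0, 0, 0], [0, 0, 110], 87.5]
  ]
}}

```text
t: 8.75
ee_pos: [520.3, 64.5, 139.5]
orientation: [0.621, -3.076, -0.0]
ft_force: [0.4, 0.1, 0.4]
width: 87.5
```

>>> {"fn": "carry_out", "kwargs": {
  "targets": [
    [[0, 0, 0], [-10, 25, 20], 87.5],
    [[0, 0, 0], [-20, 55, 40], 87.5],
    [[0, 0, 0], [-35, 90, 60], 87.5],
    [[0, 0, 0], [-50, 125, 80], 87.5],
    [[0, 0, 0], [-65, 160, 90], 87.5],
    [[0, 0, 0], [-80, 195, 90], 87.5],
    [[0, 0, 0], [-95, 230, 90], 87.5],
    [[0, 0, 0], [-110, 265, 90], 87.5],
    [[0, 0, 0], [-125, 300, 90], 87.5],
    [[0, 0, 0], [-125, 300, 90], 87.5]
  ]
}}

```text
t: 9.58
ee_pos: [394.5, 369.6, 230.2]
orientation: [-0.627, 3.077, 0.004]
ft_force: [0.2, -0.3, 0.1]
width: 87.9
```

```bash
python3 snap.py h
```

```text
9.5833 [394.5 369.6 230.2] [-0.627  3.077  0.004] [ 0.2 -0.3  0.1] [ 0.73  0.29  1.81  0.    1.04 -1.24]
```

View pics/scene_h.png

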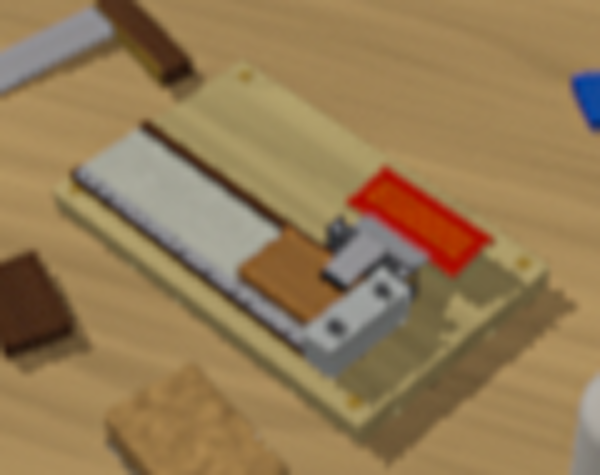

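View pics/top_h.png

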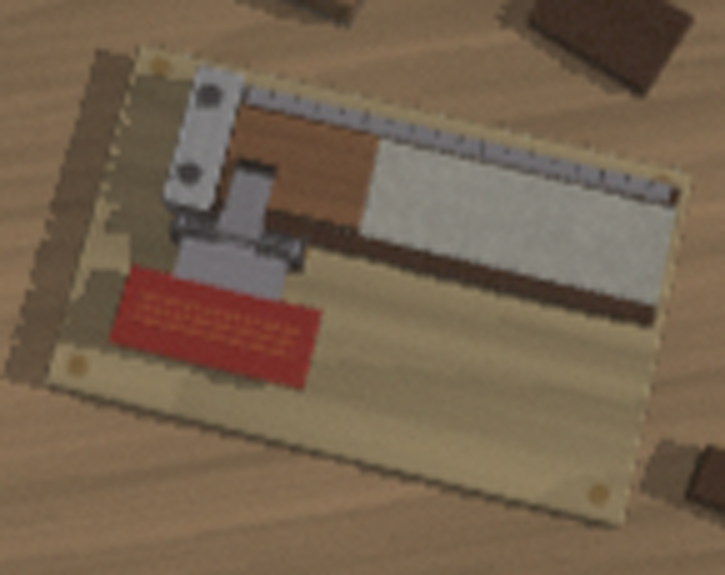

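Top view: the piece spans from the stop at about (238,110) to about (370,185), with no white gap showing and the jaw lying on it at (250,190). The tab is part-raised and the bystanders haven't moved.

Run:
```python
from fit import *
p=[510.7,34,-.387]
c,s=np.cos(p[2]),np.sin(p[2])
for uv in((379,137),(360,229)):
    X=ray("top",f([uv],(205,170))[0],36); print((np.array([[c,s],[-s,c]])@(X[:2]-np.array(p[:2]))).round(1))
for n in("top","scene"):
    vision.get_image(n)
    for q in("glue","square","spare","sander","piece_end","stop_face"):
        print(n,q,[(round(r["confidence"],2),c2w(n,r["point"]).round(0).tolist()) for r in place_of(q,n)[:3]])
print(order.close_job())
```

```text
[54.  11.7]
[14.5 10.4]
top glue []
top square [(0.74, [390.0, -113.0, 1.0]), (0.48, [567.0, 90.0, 27.0])]
top spare [(0.75, [609.0, -83.0, -1.0])]
top sander [(0.92, [672.0, 47.0, -3.0])]
top piece_end [(0.9, [513.0, 297.0, 7.0]), (0.88, [693.0, -124.0, 10.0]), (0.7, [603.0, -167.0, 10.0])]
top stop_face [(0.64, [567.0, 88.0, 27.0])]
scene glue [(0.91, [621.0, 251.0, -1.0])]
scene square [(0.94, [394.0, -119.0, 3.0]), (0.74, [567.0, 87.0, 29.0])]
scene spare [(0.64, [608.0, -84.0, 2.0])]
scene sander [(0.64, [670.0, 50.0, 1.0])]
scene piece_end [(0.88, [508.0, 298.0, 6.0]), (0.8, [597.0, -167.0, 11.0]), (0.64, [349.0, 151.0, 9.0])]
scene stop_face [(0.56, [572.0, 82.0, 29.0])]
the job is handed in; nothing more can be done
None
```

The piece is loaded: it sits against the aluminium stop with the clip's jaw down on it. The arm is clear and the job is handed in at about 10 s of the 48 s allowed.

I turned the open gripper about 45° across the jig. One fingertip held the red tab almost fully down (about 7–8 N) while the other pushed the piece along the channel. At the stop, the push force rose from about 5 to 13 N over the last 2 mm. I backed off about 2–3 mm with the tab still held, then raised the tool to let the clip come down and moved away.

**Last checks:**
- **Piece position:** its trailing end measures jig y 10.4 to 11.7 mm against the ideal 10. That is within measurement error, and no gap shows at the stop.
- **Clip:** the jaw lies on the piece and the tab has come part-way back up.
- **Arm:** the force reading is close to zero, so it is touching nothing.
- **Bystanders:** the square, spare block, sander and glue bottle are where they started, within network error.

**Failed or missing checks:**
- The network missed the glue bottle in the last top view; the scene view had it unmoved.
- It also never reported the loaded piece's end, giving only look-alikes, so the seating rests on the picture measurement and the force rise.

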